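Charge the deburring tub from its tipping skip

ROBOT

A 7-joint arm with a two-finger parallel gripper is mounted at the origin on the work surface. World frame = base frame: x ahead of the robot, y to its left, z up, the work surface at z = 0. Lengths are in m, angles in rad, forces in N, time in s.
With the tool pointing down it reaches from about 0.425 to 0.875 m from the base axis. Payload 4.7 kg.
Tool frame: the origin (TCP) lies at the very end of the fingers, on their centre line; the grasp point (between the pads) lies 19 mm behind it; z points along the fingers, y is the direction in which the jaws open and shut (so a half turn about z gives the same grasp; the last joint's range is limited). The gripper opens to 87 mm and grips with 3 to 60 N. Pads are 19 mm wide; open, the fingers measure 117 mm over their backs; the gripper's body (75 mm by 190 mm) begins 51 mm behind the grasp point.
Start: joints at [1.23, 0.321, -0.07, 1.45, 0.023, 1.371, -0.057], TCP at [0.226, -0.61, 0.223] pointing down, gripper open.
Joint ranges: [-2.86, 2.86], [-0.3, 2.09], [-1.38, 1.24], [0.06, 2.45], [-1.56, 4.7], [0.09, 2.05], [-2.69, 2.69]. Speed limits (rad/s): [2.57, 2.57, 3.14, 3.14, 3.14, 3.14, 3.14].

INTERFACE

Orientations are given as a rotation vector (axis times angle).
In Python, from bench import ctrl gives the robot as it stands. The module is installed in compiled form; this text tells all that it offers.
- The arm moves only by the tool move_arm, never from a script. Its arguments are lists of equal length, an entry for each row: "dp": the shift along the tool's x, y, z in units of 30 mm (1.0 is 30 mm), a list of three; "turn": the turn about the tool's z in units of 5 degrees (1.0 is 5 degrees); "jaw": the opening, from -1 (shut) to 1 (fully open). A call has 1 to 5 rows; each row is the pose to reach, as a shift and turn from the pose commanded when the call began, along the tool's axes at that moment; what a row does not reach only later rows make up. A row lasts 1/10 s, in which the tool goes at most 50 mm and 8.59 degrees, less where a joint would pass 70% of its speed; a pose out of reach is approached as far as the arm can. A call with a gripper value outside its range is refused whole. The fingers move at their own pace and stop on an object; "grip_force" is the grip in N (left out, the last holds). Time passes only in rows, so rows that repeat a pose let the fingers close. It gives the time, the measured TCP pose, the force and the opening at its end, in the units of the state.
- ctrl.get_state(): the state, without advancing time (a new reading comes with each control period).
- ctrl.get_image(name): name is "side" or "top" or "wrist"; returns the picture (480x640x3 uint8, red, green, blue); there is no depth.
- ctrl.camera_info(name): a dict with "intrinsics" (3x3 intrinsics, pixels), "dist" ([k1, k2, p1, p2, k3] as OpenCV has them; the pictures are not rectified), "extrinsics" (4x4, takes a point from world to camera coordinates). Camera axes: x right, y up, looking along -z (the intrinsics and any distortion apply to the point x, -y, -z); pixel columns grow to the right and rows downward; lengths in m; the calibration is good to about 2 mm. A picture is of the moment at which its call begins: read the wrist's pose just before it. camera_info takes no time and is no camera call; for the wrist camera it gives the pose at the moment of the call.
- ctrl.close_job(): hands the job in, once; it reports no verdict.
Trained networks look in the newest picture that a camera, given by its name, has taken for a name from the list of things; names that differ only in an ending like _2 or _b are one class to them, and where a whole thing is asked for, a point or a joint stands for the part that bears it (a point fixed in the world has none). Each returns a list of dicts, best first, with "confidence" (0 to 1); they miss things now and then, are a little off and sometimes report something else, mostly with a low value. They report only what shows in the picture. A call takes as long as a camera call. They do not tell look-alikes from the thing itself.
- ctrl.look_for(camera, target): "rect" ([centre column, centre row, width, height] in pixels, round what is visible of it).
- ctrl.masks_of(camera, target): "region" (480x640 bool, what is visible of it) and "rect" ([centre column, centre row, width, height] in pixels, round what is visible of it).
The state is a dict: "time": time; "joint_positions": joint angles; "qd": joint speeds; "joint_torque": joint torques, N m; "position": TCP position; "tool_rot": TCP orientation; "ft_force": force on the tool from outside, world axes, zero at the start; "torque": the same for the moment, N m; "grip_width": opening from 0.0 (shut) to 1.0 (fully open).
Only numpy, scipy, OpenCV 4.12 (cv2) and the standard library are available. Lean on these libraries where they do the work, as an engineer would, in place of code of your own. Each camera call takes 0.05 s, during which the arm holds its last target. There are 200 camera calls.

TASK

Charge the deburring machine: push the loaded skip past its detent and right over on to its stop, so that all six blanks go through the open hatch into the tub, and take your hand off it while it stands tipped. Then take it again and ease it back, without letting it fall, until it clicks home upright, and after that slide the clear hatch fully shut against its frame. Leave the die, the punch and the carton where they stand.

Things in the scene. Friction and masses are not known exactly. Their poses are not given: they have to be found in the camera images.
- machine: (all sizes in mm) grey deburring machine, fixed: skip on a stand, next to it the tub, then the drive housing. Origin on the bench under the middle of the skip's pivot axis; +x along that axis, away from the robot; +y from the skip to tub and housing (the way the skip tips). Stand x -105..105, y -162..-2, cheeks 215 high; tub and housing x -95..95, y -2..372, 122 high
- tub_floor (a point): centre of the tub's floor, 46 above the bench, 90 along machine +y. The tub is 150 (x) by 172 (y) inside, its rim 110 above the bench
- skip (a joint): skip angle (rad): 0 upright on its rest, 2.10 fully tipped on its stop. Sprung-ball detent from 0.04 to 0.33: breaking out with the load in takes about 0.85 N m about the pivot. It then wants to fall back until 1.2 (loaded: 1.4); past that it falls over and stays. Coming back it wants to fall upright below 1.2; left on the detent (0.33) it needs a light push to click home to 0
- skip_hinge (a point): middle of the pivot axis of the skip, 180 above the bench. The skip is a bare sheet-steel trough, 136 wide along the pivot, 175 long at the rim, 75 deep, about 0.7 kg; upright, its rim is 235 above the bench, its pouring lip 60 ahead of the pivot (machine +y), its rear rim 115 behind
- skip_handle (a point): middle of the skip's handle: round steel bar, 12 diameter, 84 clear, parallel to the pivot, on two legs from the rear rim; turns with the skip on a radius of 166. Upright: 145 behind the pivot (machine -y), 80 above it, 30 behind and 25 above the rear rim. Fully tipped: 142 ahead (+y), 85 above, the rear rim then 37 behind it and 13 lower. Free from above
- hatch (a joint): opening of the sliding hatch (m): 0 shut, leading edge against the frame on the skip's side; grows along machine +y, at most 0.165. Clear plastic panel, aluminium edges, 164 x 180 x 8, flat on the tub's rim; 1.5 N of friction, stays where left. The tipped skip's lip hangs in the mouth and blocks it
- hatch_handle (a point): middle of the hatch's handle: round steel bar, 12 diameter, 90 long along machine x, 150 above the bench, 34 above the panel, on two posts 165 behind the leading edge; moves with the hatch
- die: bystander: thick dark steel die ring lying flat, 80 outside, 38 bore, 25 high, 0.75 kg; origin at the centre of its underside
- punch: bystander: stepped round steel punch standing upright, 52 across, 80 high, 0.65 kg; origin at the centre of its underside
- carton: bystander: small open cardboard carton, 90 x 130 x 45 high, empty; origin at the centre of its underside
- blank0: one of six alike punched blanks: round steel disc, 30 diameter, 8 thick, 44 g, lying in the skip at the start; origin at the centre of its underside face
- blank1: one of six alike punched blanks: round steel disc, 30 diameter, 8 thick, 44 g, lying in the skip at the start; origin at the centre of its underside face
- blank2: one of six alike punched blanks: round steel disc, 30 diameter, 8 thick, 44 g, lying in the skip at the start; origin at the centre of its underside face
- blank3: one of six alike punched blanks: round steel disc, 30 diameter, 8 thick, 44 g, lying in the skip at the start; origin at the centre of its underside face
- blank4: one of six alike punched blanks: round steel disc, 30 diameter, 8 thick, 44 g, lying in the skip at the start; origin at the centre of its underside face
- blank5: one of six alike punched blanks: round steel disc, 30 diameter, 8 thick, 44 g, lying in the skip at the start; origin at the centre of its underside face
There are look-alikes about, which are no part of the job. Leave any pink or red look-alike of the blank2 alone.

How it is judged:
On the way, in this order (a step that is already met when the one before it is completed fails the run):
1. the skip stands tipped on its stop with all six blanks in the tub, and the fingers touch nothing (value of joint skip above 1.95 rad and x of blank0 in the frame of machine between -0.08 and 0.08 m and y of blank0 in the frame of machine between 0 and 0.185 m and z of blank0 in the frame of machine between 0.03 and 0.1 m and x of blank1 in the frame of machine between -0.08 and 0.08 m and y of blank1 in the frame of machine between 0 and 0.185 m and z of blank1 in the frame of machine between 0.03 and 0.1 m and x of blank2 in the frame of machine between -0.08 and 0.08 m and y of blank2 in the frame of machine between 0 and 0.185 m and z of blank2 in the frame of machine between 0.03 and 0.1 m and x of blank3 in the frame of machine between -0.08 and 0.08 m and y of blank3 in the frame of machine between 0 and 0.185 m and z of blank3 in the frame of machine between 0.03 and 0.1 m and x of blank4 in the frame of machine between -0.08 and 0.08 m and y of blank4 in the frame of machine between 0 and 0.185 m and z of blank4 in the frame of machine between 0.03 and 0.1 m and x of blank5 in the frame of machine between -0.08 and 0.08 m and y of blank5 in the frame of machine between 0 and 0.185 m and z of blank5 in the frame of machine between 0.03 and 0.1 m and contact force between the fingers and anything else below 0.1 N), for 0.4 s.
2. the skip is back home upright, past its detent, while the hatch is still open (value of joint skip below 0.05 rad and value of joint hatch above 0.05 m), for 0.2 s.
At the end, for the whole second after the job is handed in: The skip is upright in its detent (within 0.05 rad), the hatch is shut against its frame (within 5 mm), all six blanks lie at rest in the tub (value of joint skip below 0.05 rad and value of joint hatch below 0.005 m and x of blank0 in the frame of machine between -0.08 and 0.08 m and y of blank0 in the frame of machine between 0 and 0.185 m and z of blank0 in the frame of machine between 0.03 and 0.1 m and x of blank1 in the frame of machine between -0.08 and 0.08 m and y of blank1 in the frame of machine between 0 and 0.185 m and z of blank1 in the frame of machine between 0.03 and 0.1 m and x of blank2 in the frame of machine between -0.08 and 0.08 m and y of blank2 in the frame of machine between 0 and 0.185 m and z of blank2 in the frame of machine between 0.03 and 0.1 m and x of blank3 in the frame of machine between -0.08 and 0.08 m and y of blank3 in the frame of machine between 0 and 0.185 m and z of blank3 in the frame of machine between 0.03 and 0.1 m and x of blank4 in the frame of machine between -0.08 and 0.08 m and y of blank4 in the frame of machine between 0 and 0.185 m and z of blank4 in the frame of machine between 0.03 and 0.1 m and x of blank5 in the frame of machine between -0.08 and 0.08 m and y of blank5 in the frame of machine between 0 and 0.185 m and z of blank5 in the frame of machine between 0.03 and 0.1 m and linear speed of each of blank0, blank1, blank2, blank3, blank4, blank5 below 0.02 m/s); the robot touches nothing.
It fails at once if once emptied, the skip was let fall or thrown back (turning back faster than 2 rad/s before it reaches the detent) ((x of blank0 in the frame of machine between -0.08 and 0.08 m and y of blank0 in the frame of machine between 0 and 0.185 m and z of blank0 in the frame of machine between 0.03 and 0.1 m) and (x of blank1 in the frame of machine between -0.08 and 0.08 m and y of blank1 in the frame of machine between 0 and 0.185 m and z of blank1 in the frame of machine between 0.03 and 0.1 m) and (x of blank2 in the frame of machine between -0.08 and 0.08 m and y of blank2 in the frame of machine between 0 and 0.185 m and z of blank2 in the frame of machine between 0.03 and 0.1 m) and (x of blank3 in the frame of machine between -0.08 and 0.08 m and y of blank3 in the frame of machine between 0 and 0.185 m and z of blank3 in the frame of machine between 0.03 and 0.1 m) and (x of blank4 in the frame of machine between -0.08 and 0.08 m and y of blank4 in the frame of machine between 0 and 0.185 m and z of blank4 in the frame of machine between 0.03 and 0.1 m) and (x of blank5 in the frame of machine between -0.08 and 0.08 m and y of blank5 in the frame of machine between 0 and 0.185 m and z of blank5 in the frame of machine between 0.03 and 0.1 m) and velocity of joint skip below -2 rad/s and value of joint skip above 0.4 rad).
It fails at once if the die, the punch or the carton was moved more than 30 mm (distance of any of die, punch, carton from where it was at the start of the episode above 0.03 m).
It also fails if it takes over 70 s, if anything falls off the work surface, if the arm or the gripper's body presses on something with over 40 N, if the wrist force passes 120 N, or if a joint passes its speed limit or range.

## Working session

There is one attempt and no reset: what is moved stays moved. The work goes in short steps, Python scripts to look and compute and a tool call to move; the robot and the scene stay as the last step left them, time stands still between calls to the robot, and variables do not carry over. Pictures are saved under pics/ and viewed, about 8 in all and at most 12, crops included, and the job is handed in when it is done.

Besides the shell and the picture viewer there is one more tool, called after ">>>" by a JSON object that holds its "name" and its "arguments". move_arm: Moves the arm, as the interface text tells. Its arguments: {"type":"object","properties":{"dp":{"type":"array","items":{"type":"array","items":{"type":"number"}}},"turn":{"type":"array","items":{"type":"number"}},"jaw":{"type":"array","items":{"type":"number"}},"grip_force":{"type":"number"}},"required":["dp","turn","jaw"]}

```bash
mkdir -p pics
cat > h.py <<'E'
import numpy as np, cv2
from bench import ctrl
from scipy.spatial.transform import Rotation as R
def cam(n):
    c=ctrl.camera_info(n); return np.array(c["intrinsics"],float),np.array(c["dist"],float),np.array(c["extrinsics"],float)
def ray(c,px):
    K,d,E=c; u=cv2.undistortPoints(np.array([[px]],float),K,d)[0,0]
    v=np.array([u[0],-u[1],-1.]); Rm=E[:3,:3]; o=-Rm.T@E[:3,3]; w=Rm.T@v; return o,w/np.linalg.norm(w)
def tri(rs):
    A=sum(np.eye(3)-np.outer(w,w) for o,w in rs); b=sum((np.eye(3)-np.outer(w,w))@o for o,w in rs)
    p=np.linalg.solve(A,b); return p,[np.linalg.norm((np.eye(3)-np.outer(w,w))@(p-o))*1000 for o,w in rs]
def proj(c,P):
    K,d,E=c; P=np.atleast_2d(P); q=P@E[:3,:3].T+E[:3,3]; q=q*[1,-1,-1]
    return cv2.projectPoints(q,np.zeros(3),np.zeros(3),K,d)[0][:,0]
def atz(c,px,z):
    o,w=ray(c,px); return o+w*(z-o[2])/w[2]
def snap(n,f=None):
    im=ctrl.get_image(n)
    if f: cv2.imwrite("pics/"+f,im[:,:,::-1])
    return im
E
python3 - <<'E'
from h import *
np.set_printoptions(precision=4,suppress=True)
s=ctrl.get_state(); print(s["time"],s["position"],s["tool_rot"],s["ft_force"])
a=snap("top");b=snap("side")
cv2.imwrite("pics/top0.png",a[:,:,::-1]);cv2.imwrite("pics/side0.png",b[:,:,::-1])
for n in("top","side"):
    K,d,E=cam(n); print(n,K[0,0],d,-E[:3,:3].T@E[:3,3],-E[2,:3])
    for t in("machine","skip","skip_handle","hatch","hatch_handle","blank0","die","punch","carton"):
        print(t,[(np.round(q["rect"]).astype(int).tolist(),round(q["confidence"],2)) for q in ctrl.look_for(n,t)[:8]])
E
```

```text
0.0 [ 0.2256 -0.609   0.2215] [-3.0905 -0.5541  0.0007] [0.0185 0.2753 0.0416]
top 599.3641985231212 [-0.0515  0.      0.      0.      0.    ] [ 0.4397 -0.0112  1.218 ] [ 0.1629 -0.0299 -0.9862]
machine [([275, 300, 306, 135], 0.81)]
skip [([359, 292, 137, 96], 0.6)]
skip_handle []
hatch [([197, 310, 104, 88], 0.86)]
hatch_handle [([195, 308, 102, 94], 0.59)]
blank0 [([360, 272, 20, 16], 0.7), ([339, 272, 16, 19], 0.66), ([435, 304, 13, 17], 0.65), ([363, 292, 20, 13], 0.64), ([346, 316, 15, 18], 0.64), ([341, 295, 10, 17], 0.6), ([447, 280, 17, 19], 0.48), ([335, 210, 14, 14], 0.42)]
die [([264, 210, 43, 42], 0.8), ([274, 301, 309, 131], 0.64), ([357, 292, 137, 94], 0.33)]
punch [([375, 206, 26, 29], 0.87)]
carton [([180, 227, 69, 52], 0.64), ([358, 293, 136, 91], 0.34)]
side 442.2525072461297 [-0.0066  0.      0.      0.      0.    ] [ 0.2032 -0.4433  0.8676] [ 0.4322  0.4603 -0.7755]
machine [([269, 288, 233, 215], 0.73)]
skip [([314, 266, 133, 107], 0.76)]
skip_handle [([314, 267, 135, 108], 0.92)]
hatch []
hatch_handle [([224, 227, 106, 83], 0.66)]
blank0 [([403, 377, 16, 13], 0.67), ([322, 290, 15, 14], 0.52), ([307, 277, 15, 17], 0.51), ([337, 275, 15, 17], 0.49), ([372, 381, 16, 16], 0.44), ([311, 301, 10, 7], 0.43)]
die [([322, 290, 15, 15], 0.64), ([271, 286, 235, 218], 0.5), ([330, 229, 22, 15], 0.45)]
punch [([395, 286, 23, 30], 0.67), ([271, 288, 235, 214], 0.28)]
carton [([269, 201, 59, 46], 0.95)]
```

View pics/top0.png

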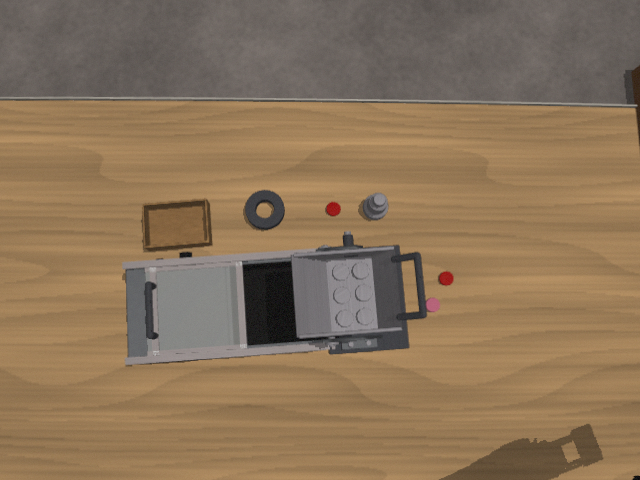

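View pics/side0.png

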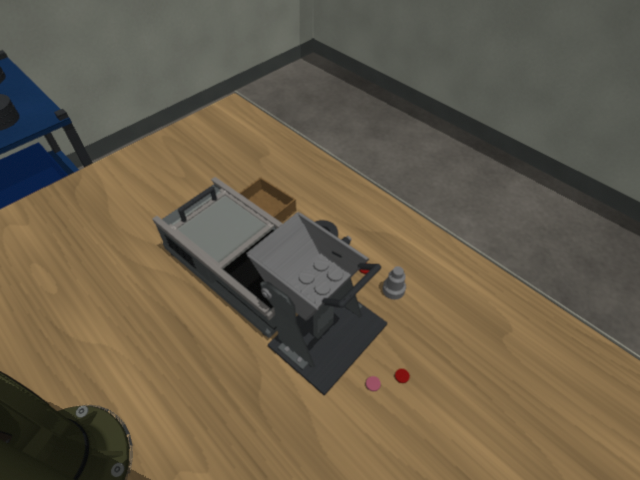

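The top view shows the machine with its +y pointing image-left. The skip handle bar is at about (417..422, 255..316), the hatch handle at (151, 285..337), and six grey blanks lie in the skip around (340–365, 270–320). There are three red or pink look-alike discs on the bench at (333,209), (446,279) and (432,305). The side view agrees: skip handle bar from about (376,266) to (328,304), hatch handle around (197,203).

What could be mistaken for the bar I want: the skip handle bar (top 420,286), the hatch bar (151,310), the cheek/pivot pin (348,240) and the skip rim. I choose the bar on two legs behind the skip's rear rim, and check it in a crop.

Run:
```python
import cv2,numpy as np
a=cv2.imread("pics/top0.png");b=cv2.imread("pics/side0.png")
o=np.zeros((600,800,3),np.uint8)
def put(im,x0,y0,w,h,s,X,Y):
    c=cv2.resize(im[y0:y0+h,x0:x0+w],None,fx=s,fy=s,interpolation=cv2.INTER_CUBIC)
    for i in range(0,w,10): cv2.line(c,(i*s,0),(i*s,6 if i%50 else 14),(0,255,255),1)
    for i in range(0,h,10): cv2.line(c,(0,i*s),(6 if i%50 else 14,i*s),(0,255,255),1)
    o[Y:Y+h*s,X:X+w*s]=c
put(a,300,230,130,130,3,0,0); put(a,120,240,130,130,3,400,0)
put(b,250,210,140,68,3,0,395) if 0 else put(b,300,250,90,65,3,0,395)
put(b,150,170,130,65,3,280,395)
cv2.imwrite("pics/crop1.png",o)
```

```text
(no output)
```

View pics/crop1.png

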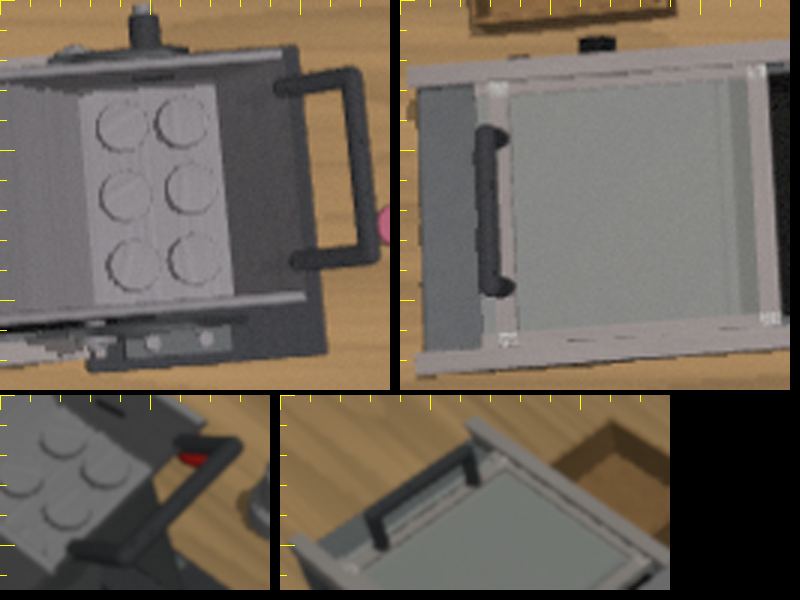

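The crop confirms the skip bar, with corners at about (417.3,255) and (422.7,315.7) in the top view and (378.7,266.3) and (342.7,302.3) in the side view. The hatch bar runs (149,283)–(149.7,336) in the top view and (212.7,189)–(180.7,210) in the side view.

Run:
```python
from h import *
from scipy.optimize import least_squares
np.set_printoptions(precision=4,suppress=True)
T,S=cam("top"),cam("side")
P={"skA":((417.3,255),(378.7,266.3),(.045,-.145,.26)),"skB":((422.7,315.7),(342.7,302.3),(-.045,-.145,.26)),
"haA":((149,283.3),(212.7,189),(.045,None,.15)),"haB":((149.7,335.7),(180.7,210),(-.045,None,.15))}
for k,(t,s,m) in P.items(): print(k,*tri([ray(T,t),ray(S,s)]))
def w(p,m):
    c,s=np.cos(p[2]),np.sin(p[2]); y=p[3] if m[1] is None else m[1]
    return np.array([p[0]+c*m[0]-s*y,p[1]+s*m[0]+c*y,m[2]])
def f(p):
    r=[]
    for t,s,m in P.values():
        q=w(p,m); r+=[*(proj(T,q)[0]-t),*(proj(S,q)[0]-s)]
    # top: stand rear corners z~0.? , housing far corners z .122
    for m,px in (((.095,.372,.122),(124,263)),((-.095,.372,.122),(125.5,364))): r+=list(proj(T,w(p,m))[0]-px)
    return r
o=least_squares(f,[.45,0,0,.3],loss="soft_l1"); print(o.x,np.degrees(o.x[2])); print(np.array(f(o.x)).round(1))
p=o.x
for n,m in dict(handle=(0,-.145,.26),tipped=(0,.142,.265),hatch=(0,None,.15),hshut=(0,.165+.0,.15),origin=(0,0,0)).items(): q=w(p,m);print(n,q,np.hypot(*q[:2]))
s=ctrl.get_state();print(s["position"],R.from_rotvec(s["tool_rot"]).as_matrix())
```

```text
skA [ 0.5793 -0.1994  0.2632] [np.float64(1.025388968301779), np.float64(1.0253889683016557)]
skB [ 0.4827 -0.206   0.2655] [np.float64(2.67642470965017), np.float64(2.6764247096501297)]
haA [0.5425 0.2601 0.1491] [np.float64(0.24636702885078698), np.float64(0.24636702885083864)]
haB [0.4508 0.2543 0.1504] [np.float64(1.0228679943856458), np.float64(1.022867994385719)]
[ 0.5217 -0.0586  0.079   0.3168] 4.528335325545592
[ 0.2  0.6 -1.2  1.7  0.7 -4.7  1.   0.3 -0.4  0.4 -0.7 -0.2  0.7 -1.1
  0.1  0.1 -2.6 -2.7 -0.9  1.2]
handle [ 0.5331 -0.2032  0.26  ] 0.5705359459333346
tipped [0.5105 0.0829 0.265 ] 0.517158461588869
hatch [0.4967 0.2572 0.15  ] 0.5593060206500589
hshut [0.5087 0.1058 0.15  ] 0.5195479875183796
origin [ 0.5217 -0.0586  0.    ] 0.5249653597414483
[ 0.2258 -0.6095  0.2226] [[ 0.9377  0.3474 -0.    ]
 [ 0.3474 -0.9377 -0.0001]
 [-0.0001  0.     -1.    ]]
```

The measurements hold up: the bar heights come out at 0.264 and 0.150 against 0.260 and 0.150 in the text. I'm moving to above the skip handle and aligning the jaws with machine y.

>>> {"name": "move_arm", "arguments": {"dp": [[0.4, -0.3, -1.2], [1.2, -0.8, -2.2], [2.1, -1.4, -3.0], [3.1, -2.0, -3.6], [4.0, -2.6, -3.6]], "turn": [0.5, 1.2, 1.9, 2.6, 3.16], "jaw": [-0.17, -0.17, -0.17, -0.17, -0.17], "grip_force": 8}}

```text
time: 1.5
position: [0.3131, -0.4944, 0.3342]
tool_rot: [3.134, 0.121, 0.005]
ft_force: [0.7, -0.4, -0.6]
grip_width: 0.627
```

```bash
cat >> h.py <<'E'
M=np.array([0.5217,-0.0586]); YAW=0.079
def m2w(m):
    c,s=np.cos(YAW),np.sin(YAW); return np.array([M[0]+c*m[0]-s*m[1],M[1]+s*m[0]+c*m[1],m[2]])
def w2m(p):
    c,s=np.cos(YAW),np.sin(YAW); d=np.array(p[:2])-M; return np.array([c*d[0]+s*d[1],-s*d[0]+c*d[1],p[2]])
def st():
    s=ctrl.get_state(); Rm=R.from_rotvec(s["tool_rot"]).as_matrix()
    print("t %.2f"%s["time"],"TCPm",w2m(s["position"]).round(4)*1000,"toolx yaw-mach deg %.2f"%np.degrees(np.arctan2(Rm[1,0],Rm[0,0])-YAW),"F",np.array(s["ft_force"]).round(1),"w mm %.1f"%(s["grip_width"]*87)); return s,Rm
def go(m):
    s,Rm=st(); print("units to",m,((Rm.T@(m2w(np.array(m)/1000)-s["position"]))/.03).round(2))
E
python3 -c "
from h import *
go([0,-145,330])"
```

```text
t 1.50 TCPm [-242.4 -418.   334.2] toolx yaw-mach deg -0.11 F [ 0.7 -0.4 -0.6] w mm 54.5
units to [0, -145, 330] [ 8.06 -9.12  0.12]
```

>>> {"name": "move_arm", "arguments": {"dp": [[0.8, -0.9, 0], [1.6, -1.8, 0], [2.5, -2.8, 0], [3.4, -3.8, 0], [4.3, -4.8, 0]], "turn": [0, 0, 0, 0, 0], "jaw": [-0.17, -0.17, -0.17, -0.17, -0.17]}}

```text
time: 2.0
position: [0.4292, -0.3396, 0.3308]
tool_rot: [3.139, 0.124, 0.001]
ft_force: [1.3, -0.9, -0.1]
grip_width: 0.416
```

>>> {"name": "move_arm", "arguments": {"dp": [[0.9, -1.0, 0], [1.8, -2.0, 0], [2.7, -3.1, 0], [3.5, -4.0, 0], [3.76, -4.32, 0]], "turn": [0, 0, 0, 0, 0], "jaw": [-0.17, -0.17, -0.17, -0.17, -0.17]}}

```text
time: 2.5
position: [0.5329, -0.1979, 0.3307]
tool_rot: [-3.137, -0.135, -0.002]
ft_force: [0.4, 0.2, 0.1]
grip_width: 0.41
```

Run:
```python
from h import *
go([0,-145,330])
c=cam("wrist"); im=snap("wrist")
for n,m in dict(a=(45,-145,260),b=(-45,-145,260),mid=(0,-145,260),r1=(68,-115,235),r2=(-68,-115,235)).items():
    u=proj(c,m2w(np.array(m)/1000))[0]; print(n,u.round(0)); cv2.circle(im,tuple(int(v) for v in u),4,(255,255,0),1)
cv2.imwrite("pics/w1.png",im[:,:,::-1])
```

```text
t 2.50 TCPm [ 2.000e-01 -1.397e+02  3.307e+02] toolx yaw-mach deg 0.40 F [0.4 0.2 0.1] w mm 35.7
units to [0, -145, 330] [-0.01  0.18  0.02]
a [328. 185.]
b [326. 330.]
mid [327. 261.]
r1 [278. 140.]
r2 [282. 342.]
```

View pics/w1.png

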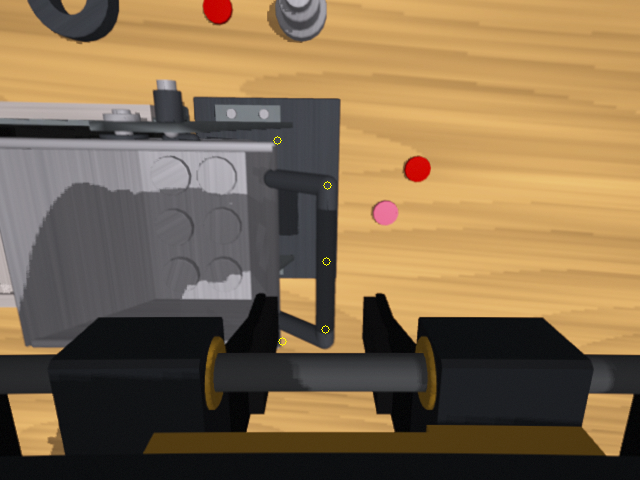

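The projected bar ends land on the real bar, with its middle at (327,262), so the fit is good to about 2 mm. Now I descend and grip lightly.

>>> {"name": "move_arm", "arguments": {"dp": [[0, 0.18, 0.8], [0, 0.18, 1.7], [0, 0.18, 2.5], [0, 0.18, 2.82], [0, 0.18, 2.82]], "turn": [0, 0, 0, 0, 0], "jaw": [-0.17, -0.17, -0.17, -0.17, -0.17]}}

```text
time: 3.05
position: [0.5297, -0.2094, 0.2447]
tool_rot: [-3.139, -0.121, 0.004]
ft_force: [0.5, 0.1, 0.9]
grip_width: 0.416
```

>>> {"name": "move_arm", "arguments": {"dp": [[0, 0, 0], [0, 0, 0], [0, 0, 0], [0, 0, 0], [0, 0, 0]], "turn": [0, 0, 0, 0, 0], "jaw": [-1, -1, -1, -1, -1], "grip_force": 8}}

```text
time: 3.55
position: [0.5313, -0.2016, 0.2474]
tool_rot: [-3.131, -0.132, 0.001]
ft_force: [-3.6, 10.8, 5.0]
grip_width: 0.133
```

Run:
```python
from h import *
go([0,-145,246])
a0=np.arctan2(80,-145)
for th in np.arange(0,2.21,.0525): print(th.round(3),(np.array([-(166*np.cos(a0-th)+145),-(166*np.sin(a0-th)-80)])/30).round(2),end="; ")
```

```text
t 3.55 TCPm [  -1.7 -143.3  247.4] toolx yaw-mach deg 0.31 F [-3.6 10.8  5. ] w mm 11.5
units to [0, -145, 246] [0.06 0.06 0.05]
0.0 [ 0.01 -0.01]; 0.052 [-0.14 -0.26]; 0.105 [-0.3 -0.5]; 0.158 [-0.47 -0.73]; 0.21 [-0.65 -0.96]; 0.262 [-0.85 -1.17]; 0.315 [-1.06 -1.38]; 0.368 [-1.27 -1.57]; 0.42 [-1.5  -1.75]; 0.472 [-1.74 -1.92]; 0.525 [-1.98 -2.07]; 0.578 [-2.23 -2.22]; 0.63 [-2.49 -2.35]; 0.682 [-2.76 -2.46]; 0.735 [-3.03 -2.57]; 0.788 [-3.31 -2.65]; 0.84 [-3.59 -2.73]; 0.892 [-3.87 -2.78]; 0.945 [-4.16 -2.83]; 0.997 [-4.45 -2.85]; 1.05 [-4.74 -2.87]; 1.102 [-5.03 -2.86]; 1.155 [-5.32 -2.85]; 1.208 [-5.61 -2.81]; 1.26 [-5.9  -2.76]; 1.312 [-6.18 -2.7 ]; 1.365 [-6.46 -2.62]; 1.418 [-6.74 -2.53]; 1.47 [-7.01 -2.42]; 1.522 [-7.27 -2.3 ]; 1.575 [-7.53 -2.17]; 1.628 [-7.78 -2.02]; 1.68 [-8.02 -1.86]; 1.732 [-8.25 -1.68]; 1.785 [-8.48 -1.5 ]; 1.838 [-8.69 -1.3 ]; 1.89 [-8.89 -1.09]; 1.942 [-9.08 -0.88]; 1.995 [-9.26 -0.65]; 2.047 [-9.43 -0.41]; 2.1 [-9.59 -0.17]; 2.152 [-9.73  0.09]; 2.205 [-9.86  0.35];
```

>>> {"name": "move_arm", "arguments": {"dp": [[0, -0.38, -0.26], [0, -0.54, -0.5], [0, -0.71, -0.73], [0, -0.89, -0.96], [0, -1.09, -1.17]], "turn": [0, 0, 0, 0, 0], "jaw": [-1, -1, -1, -1, -1], "grip_force": 10}}

```text
time: 4.05
position: [0.5294, -0.1772, 0.2822]
tool_rot: [3.136, 0.122, 0.005]
ft_force: [4.1, -3.5, -1.9]
grip_width: 0.13
```

>>> {"name": "move_arm", "arguments": {"dp": [[0, -0.21, -0.21], [0, -0.42, -0.4], [0, -0.65, -0.58], [0, -0.89, -0.75], [0, -1.13, -0.9]], "turn": [0, 0, 0, 0, 0], "jaw": [-1, -1, -1, -1, -1]}}

```text
time: 4.55
position: [0.5269, -0.1442, 0.3107]
tool_rot: [3.134, 0.12, 0.007]
ft_force: [3.2, -5.5, 3.7]
grip_width: 0.132
```

Run:
```python
from h import *
s,_=st(); p=w2m(s["position"])*1000
print("angle if gripped:", np.arctan2(80,-145)-np.arctan2(p[2]+14-180,p[1]), "r",np.hypot(p[2]+14-180,p[1]))
```

```text
t 4.55 TCPm [ -1.6 -85.8 310.7] toolx yaw-mach deg -0.13 F [ 3.2 -5.5  3.7] w mm 11.5
angle if gripped: 0.5314262176452367 r 168.19444042923206
```

>>> {"name": "move_arm", "arguments": {"dp": [[0, -0.25, -0.15], [0, -0.51, -0.28], [0, -0.78, -0.39], [0, -1.05, -0.5], [0, -1.33, -0.58]], "turn": [0, 0, 0, 0, 0], "jaw": [-1, -1, -1, -1, -1]}}

```text
time: 5.05
position: [0.5237, -0.1031, 0.3282]
tool_rot: [3.136, 0.121, 0.007]
ft_force: [2.6, -4.5, 7.7]
grip_width: 0.131
```

>>> {"name": "move_arm", "arguments": {"dp": [[0, -0.28, -0.08], [0, -0.56, -0.13], [0, -0.85, -0.18], [0, -1.14, -0.2], [0, -1.43, -0.22]], "turn": [0, 0, 0, 0, 0], "jaw": [-1, -1, -1, -1, -1]}}

```text
time: 5.55
position: [0.5201, -0.0582, 0.3332]
tool_rot: [3.139, 0.125, 0.005]
ft_force: [4.6, -0.9, 2.4]
grip_width: 0.133
```

>>> {"name": "move_arm", "arguments": {"dp": [[0, -0.29, 0.01], [0, -0.58, 0.02], [0, -0.87, 0.06], [0, -1.16, 0.11], [0, -1.44, 0.17]], "turn": [0, 0, 0, 0, 0], "jaw": [-1, -1, -1, -1, -1]}}

```text
time: 6.05
position: [0.5162, -0.0148, 0.3266]
tool_rot: [-3.138, -0.126, -0.001]
ft_force: [5.4, -0.4, 0.2]
grip_width: 0.133
```

```bash
cat >> h.py <<'E'
def ang():
    s,_=st(); p=w2m(s["position"])*1000
    print("angle if gripped:", np.arctan2(80,-145)-np.arctan2(p[2]+14-180,p[1]), "r",np.hypot(p[2]+14-180,p[1]))
E
python3 -c "
from h import *
ang()"
```

```text
t 6.05 TCPm [ -2.   44.1 326.6] toolx yaw-mach deg 0.06 F [ 5.4 -0.4  0.2] w mm 11.6
angle if gripped: 1.3347373167512997 r 166.5650826644594
```

>>> {"name": "move_arm", "arguments": {"dp": [[0, -0.28, 0.08], [0, -0.56, 0.17], [0, -0.83, 0.28], [0, -1.09, 0.4], [0, -1.35, 0.53]], "turn": [0, 0, 0, 0, 0], "jaw": [-1, -1, -1, -1, -1]}}

```text
time: 6.55
position: [0.5122, 0.025, 0.3103]
tool_rot: [-3.139, -0.125, 0.002]
ft_force: [4.0, 0.0, -0.4]
grip_width: 0.132
```

>>> {"name": "move_arm", "arguments": {"dp": [[0, -0.25, 0.15], [0, -0.49, 0.31], [0, -0.72, 0.49], [0, -0.95, 0.67], [0, -1.16, 0.87]], "turn": [0, 0, 0, 0, 0], "jaw": [-1, -1, -1, -1, -1]}}

```text
time: 7.05
position: [0.5094, 0.0593, 0.2842]
tool_rot: [3.139, 0.124, -0.002]
ft_force: [0.9, 0.5, -0.5]
grip_width: 0.134
```

>>> {"name": "move_arm", "arguments": {"dp": [[0, -0.2, 0.21], [0, -0.39, 0.42], [0, -0.57, 0.65], [0, -0.74, 0.89], [0, -0.9, 1.13]], "turn": [0, 0, 0, 0, 0], "jaw": [-1, -1, -1, -1, -1]}}

```text
time: 7.55
position: [0.5078, 0.0849, 0.2507]
tool_rot: [3.137, 0.124, -0.0]
ft_force: [-1.2, -9.6, 13.3]
grip_width: 0.134
```

```bash
python3 -c "
from h import *
ang()"
```

```text
t 7.55 TCPm [ -2.6 144.2 250.7] toolx yaw-mach deg -0.02 F [-1.2 -9.6 13.3] w mm 11.7
angle if gripped: 2.106348917821708 r 167.22264658245913
```

On the stop: the arc gives 2.106 rad and there is contact force. Now I relax the command, open partway and lift off.

>>> {"name": "move_arm", "arguments": {"dp": [[0, 0.15, -0.2], [0, 0.15, -0.2], [0, 0.15, -0.2], [0, 0.15, -0.2], [0, 0.15, -0.2]], "turn": [0, 0, 0, 0, 0], "jaw": [-1, -0.4, -0.4, -0.4, -0.4]}}

```text
time: 8.05
position: [0.5082, 0.081, 0.2571]
tool_rot: [3.139, 0.124, 0.0]
ft_force: [0.0, 0.2, -0.2]
grip_width: 0.293
```

```bash
python3 -c "
from h import *
st()"
```

```text
t 8.05 TCPm [ -2.5 140.3 257.1] toolx yaw-mach deg -0.01 F [ 0.   0.2 -0.2] w mm 25.5
```

>>> {"name": "move_arm", "arguments": {"dp": [[0, 0, -0.6], [0, 0, -1.6], [0, 0, -2.6], [0, 0, -3.2], [0, 0, -3.2]], "turn": [0, 0, 0, 0, 0], "jaw": [-0.4, -0.4, -0.4, -0.4, -0.4]}}

```text
time: 8.55
position: [0.5094, 0.0816, 0.3558]
tool_rot: [3.139, 0.124, 0.008]
ft_force: [-0.1, 0.1, -0.1]
grip_width: 0.302
```

Run:
```python
from h import *
st()
o=[]
for n in("top","side","wrist"):
    a=snap(n); c=cam(n)
    for q in ctrl.look_for(n,"blank0"):
        r=q["rect"]; print(n,np.round(r).astype(int),round(q["confidence"],2),"machine@z50",(w2m(atz(c,r[:2],.05))*1000).round())
    u=proj(c,m2w((0,.1,.15)))[0].astype(int); x=min(max(u[0]-120,0),400);y=min(max(u[1]-100,0),280)
    o.append(cv2.resize(a[y:y+200,x:x+240],(400,333)) if n!="wrist" else cv2.resize(a,(400,300)))
    print(n,x,y)
o[0]=o[0][:300];o[1]=o[1][:300]
cv2.imwrite("pics/tip.png",np.vstack([np.hstack(o[:2]),np.hstack([o[2],np.zeros_like(o[2])])])[:,:,::-1])
```

```text
t 8.55 TCPm [ -1.2 140.7 355.8] toolx yaw-mach deg -0.00 F [-0.1  0.1 -0.1] w mm 26.2
top [335 211  16  16] 0.69 machine@z50 [174. -33.  50.]
top [434 303  16  18] 0.45 machine@z50 [ -24. -211.   50.]
top [447 279  16  16] 0.45 machine@z50 [  20. -242.   50.]
top 151 199
side [405 378  12  19] 0.65 machine@z50 [   8. -263.   50.]
side [373 382  14  20] 0.63 machine@z50 [ -39. -223.   50.]
side [368 270  15  13] 0.54 machine@z50 [162. -57.  50.]
side [252 288  12  11] 0.53 machine@z50 [-45. 104.  50.]
side [214 226  83  81] 0.4 machine@z50 [ 19. 306.  50.]
side 143 148
wrist [616 204  31  22] 0.91 machine@z50 [ -17. -190.   50.]
wrist [480  13  28  25] 0.88 machine@z50 [174. -17.  50.]
wrist [324 152  28  24] 0.84 machine@z50 [ 41. 135.  50.]
wrist [356 228  28  25] 0.7 machine@z50 [-44.  97.  50.]
wrist [357 154  24  20] 0.63 machine@z50 [39. 99. 50.]
wrist [332 199  18  25] 0.6 machine@z50 [ -9. 126.  50.]
wrist 243 109
```

View pics/tip.png

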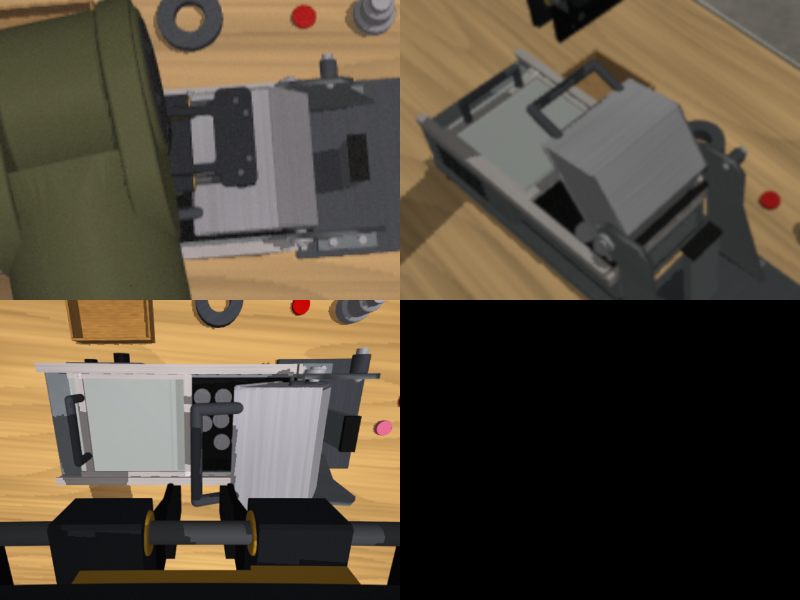

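The wrist view shows the skip tipped on its stop with nothing touching it. Five blanks show in the tub through the mouth; the sixth is probably hidden under the skip. I shift the camera toward +y to look under it before going on.

>>> {"name": "move_arm", "arguments": {"dp": [[0, -1, 0], [0, -2, 0], [0, -3, 0], [0, -4, 0], [0, -4.6, 0]], "turn": [0, 0, 0, 0, 0], "jaw": [-0.4, -0.4, -0.4, -0.4, -0.4]}}

```text
time: 9.35
position: [0.4961, 0.2215, 0.3523]
tool_rot: [-3.138, -0.129, 0.002]
ft_force: [0.7, -0.3, 0.2]
grip_width: 0.299
```

Run:
```python
from h import *
st()
c=cam("wrist"); a=snap("wrist"); print(-c[2][:3,:3].T@c[2][:3,3])
for q in ctrl.look_for("wrist","blank0"):
    r=q["rect"]; print(np.round(r).astype(int),round(q["confidence"],2),"machine@z50",(w2m(atz(c,r[:2],.05))*1000).round())
u=proj(c,m2w((0,.1,.1)))[0].astype(int); x=min(max(u[0]-130,0),380);y=min(max(u[1]-100,0),280); print(x,y)
k=cv2.resize(a[y:y+200,x:x+260],None,fx=3,fy=3,interpolation=cv2.INTER_CUBIC)
k=np.clip(255*(k/255.)**.6,0,255).astype(np.uint8)
cv2.imwrite("pics/tip2.png",k[:,:,::-1])
```

```text
t 9.35 TCPm [ -3.4 281.2 352.3] toolx yaw-mach deg 0.18 F [ 0.7 -0.3  0.2] w mm 26.1
[0.57691207 0.22646837 0.5155018 ]
[616  12  33  24] 0.97 machine@z50 [174.  -7.  50.]
[481 189  28  24] 0.91 machine@z50 [  1. 101.  50.]
[490 156  26  27] 0.89 machine@z50 [37. 96. 50.]
[478 227  34  26] 0.88 machine@z50 [-42.  99.  50.]
[464 153  11  21] 0.7 machine@z50 [ 41. 124.  50.]
[459 197  14  26] 0.68 machine@z50 [ -8. 125.  50.]
370 98
```

View pics/tip2.png

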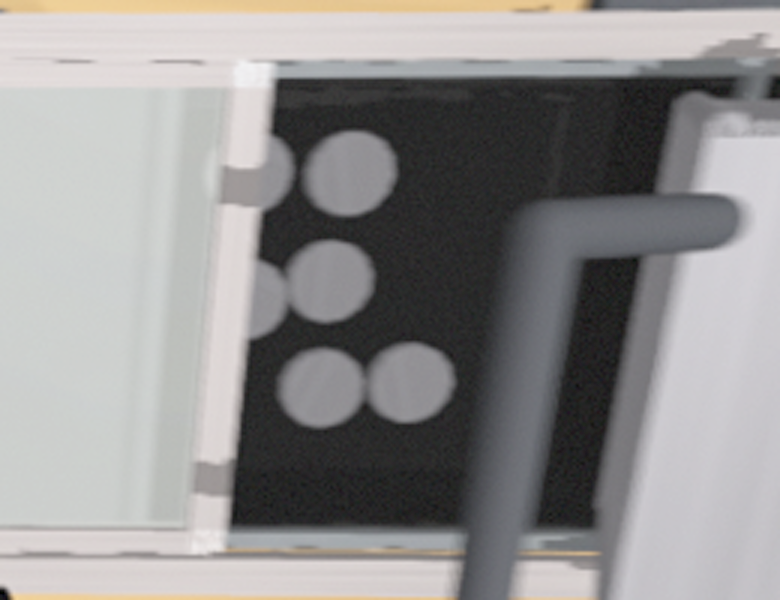

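All six blanks are visible in the tub: crop (245,170), (350,172), (330,280), (260,298), (322,388), (410,382). Now I go back, re-grip the tipped bar and ease it back.

>>> {"name": "move_arm", "arguments": {"dp": [[0, 1, 0], [0, 2, 0], [0, 3, 0], [0, 4, 0], [0, 4.5, 0]], "turn": [0, 0, 0, 0, 0], "jaw": [-0.4, -0.4, -0.4, -0.4, -0.4]}}

```text
time: 9.95
position: [0.5081, 0.0789, 0.3524]
tool_rot: [3.137, 0.114, -0.002]
ft_force: [0.6, 0.3, -0.2]
grip_width: 0.294
```

>>> {"name": "move_arm", "arguments": {"dp": [[0, 0, 0], [0, 0, 0], [0, 0, 0]], "turn": [0, 0, 0], "jaw": [-0.4, -0.4, -0.4]}}

```text
time: 10.25
position: [0.5076, 0.0854, 0.353]
tool_rot: [-3.139, -0.127, 0.0]
ft_force: [-0.9, 0.9, 0.9]
grip_width: 0.299
```

```bash
python3 -c "
from h import *
go([-2,144,251])"
```

```text
t 10.25 TCPm [ -2.7 144.7 353. ] toolx yaw-mach deg 0.10 F [-0.9  0.9  0.9] w mm 26.1
units to [-2, 144, 251] [0.02 0.02 3.4 ]
```

>>> {"name": "move_arm", "arguments": {"dp": [[0, 0, 0.8], [0, 0, 1.6], [0, 0, 2.4], [0, 0, 3.0], [0, 0, 3.4]], "turn": [0, 0, 0, 0, 0], "jaw": [-0.4, -0.4, -0.4, -0.4, -0.4]}}

```text
time: 10.75
position: [0.5071, 0.0855, 0.2496]
tool_rot: [-3.139, -0.128, 0.003]
ft_force: [-0.9, 0.4, 0.6]
grip_width: 0.301
```

>>> {"name": "move_arm", "arguments": {"dp": [[0, 0, 0], [0, 0, 0], [0, 0, 0], [0, 0, 0], [0, 0, 0]], "turn": [0, 0, 0, 0, 0], "jaw": [-0.4, -1, -1, -1, -1], "grip_force": 12}}

```text
time: 11.25
position: [0.5085, 0.0849, 0.2521]
tool_rot: [-3.139, -0.125, -0.003]
ft_force: [-0.2, 1.4, 2.9]
grip_width: 0.133
```

```bash
python3 -c "
from h import *
ang()"
```

```text
t 11.25 TCPm [ -1.8 144.1 252.1] toolx yaw-mach deg 0.03 F [-0.2  1.4  2.9] w mm 11.6
angle if gripped: 2.098976723829279 r 167.84632287698568
```

>>> {"name": "move_arm", "arguments": {"dp": [[0, 0.16, -0.24], [0, 0.33, -0.48], [0, 0.51, -0.71], [0, 0.7, -0.92], [0, 0.9, -1.13]], "turn": [0, 0, 0, 0, 0], "jaw": [-1, -1, -1, -1, -1]}}

```text
time: 11.75
position: [0.5105, 0.0589, 0.2866]
tool_rot: [-3.136, -0.126, -0.003]
ft_force: [1.8, 5.4, 2.2]
grip_width: 0.135
```

>>> {"name": "move_arm", "arguments": {"dp": [[0, 0.21, -0.2], [0, 0.44, -0.38], [0, 0.67, -0.56], [0, 0.91, -0.72], [0, 1.16, -0.87]], "turn": [0, 0, 0, 0, 0], "jaw": [-1, -1, -1, -1, -1]}}

```text
time: 12.25
position: [0.5132, 0.0241, 0.3133]
tool_rot: [-3.137, -0.127, -0.004]
ft_force: [1.4, 5.6, 4.5]
grip_width: 0.13
```

```bash
python3 -c "
from h import *
ang()"
```

```text
t 12.25 TCPm [ -2.   83.1 313.3] toolx yaw-mach deg 0.10 F [1.4 5.6 4.5] w mm 11.3
angle if gripped: 1.5802348657293692 r 169.08276070990576
```

>>> {"name": "move_arm", "arguments": {"dp": [[0, 0.26, -0.13], [0, 0.52, -0.25], [0, 0.79, -0.36], [0, 1.07, -0.45], [0, 1.35, -0.53]], "turn": [0, 0, 0, 0, 0], "jaw": [-1, -1, -1, -1, -1]}}

```text
time: 12.75
position: [0.5164, -0.0185, 0.3284]
tool_rot: [3.139, 0.124, 0.003]
ft_force: [1.1, 2.3, 4.0]
grip_width: 0.134
```

>>> {"name": "move_arm", "arguments": {"dp": [[0, 0.28, -0.06], [0, 0.57, -0.11], [0, 0.86, -0.15], [0, 1.15, -0.16], [0, 1.44, -0.17]], "turn": [0, 0, 0, 0, 0], "jaw": [-1, -1, -1, -1, -1]}}

```text
time: 13.25
position: [0.5196, -0.0619, 0.3315]
tool_rot: [3.139, 0.123, -0.0]
ft_force: [4.6, 1.1, -0.7]
grip_width: 0.127
```

```bash
python3 -c "
from h import *
ang()"
```

```text
t 13.25 TCPm [ -2.4  -3.1 331.5] toolx yaw-mach deg -0.02 F [ 4.6  1.1 -0.7] w mm 11.0
angle if gripped: 1.0477709615529556 r 165.57112225801987
```

>>> {"name": "move_arm", "arguments": {"dp": [[0, 0.29, 0.02], [0, 0.58, 0.04], [0, 0.87, 0.09], [0, 1.15, 0.14], [0, 1.43, 0.22]], "turn": [0, 0, 0, 0, 0], "jaw": [-1, -1, -1, -1, -1]}}

```text
time: 13.75
position: [0.5223, -0.1044, 0.3249]
tool_rot: [3.139, 0.124, -0.002]
ft_force: [1.4, 0.6, -1.4]
grip_width: 0.134
```

>>> {"name": "move_arm", "arguments": {"dp": [[0, 0.28, 0.08], [0, 0.55, 0.19], [0, 0.82, 0.3], [0, 1.08, 0.43], [0, 1.33, 0.58]], "turn": [0, 0, 0, 0, 0], "jaw": [-1, -1, -1, -1, -1]}}

```text
time: 14.25
position: [0.5253, -0.1443, 0.3075]
tool_rot: [3.139, 0.123, -0.002]
ft_force: [-2.1, -0.9, 0.6]
grip_width: 0.133
```

```bash
python3 -c "
from h import *
ang()"
```

```text
t 14.25 TCPm [ -3.1 -85.7 307.5] toolx yaw-mach deg -0.02 F [-2.1 -0.9  0.6] w mm 11.6
angle if gripped: 0.5219857999597242 r 165.3818814408476
```

>>> {"name": "move_arm", "arguments": {"dp": [[0, 0.24, 0.15], [0, 0.48, 0.32], [0, 0.71, 0.5], [0, 0.92, 0.69], [0, 1.13, 0.9]], "turn": [0, 0, 0, 0, 0], "jaw": [-1, -1, -1, -1, -1]}}

```text
time: 14.75
position: [0.5282, -0.1774, 0.2805]
tool_rot: [-3.139, -0.125, 0.002]
ft_force: [-4.8, 0.2, 0.5]
grip_width: 0.129
```

>>> {"name": "move_arm", "arguments": {"dp": [[0, 0.2, 0.21], [0, 0.38, 0.44], [0, 0.55, 0.67], [0, 0.71, 0.91], [0, 0.93, 1.25]], "turn": [0, 0, 0, 0, 0], "jaw": [-1, -1, -1, -1, -1]}}

```text
time: 15.25
position: [0.5317, -0.2016, 0.2443]
tool_rot: [-3.134, -0.127, -0.003]
ft_force: [-5.7, 15.4, 16.6]
grip_width: 0.131
```

```bash
python3 -c "
from h import *
ang()"
```

```text
t 15.25 TCPm [  -1.3 -143.4  244.3] toolx yaw-mach deg 0.11 F [-5.7 15.4 16.6] w mm 11.4
angle if gripped: -0.004148571947945268 r 163.37885537187682
```

The skip is home: 0.00 rad, with 15 N on the rest. I hold briefly, relax, release and lift.

>>> {"name": "move_arm", "arguments": {"dp": [[0, 0, 0], [0, -0.2, -0.2], [0, -0.2, -0.2], [0, -0.2, -0.2], [0, -0.2, -0.2]], "turn": [0, 0, 0, 0, 0], "jaw": [-1, -1, -0.2, -0.2, -0.2]}}

```text
time: 15.75
position: [0.5308, -0.1993, 0.25]
tool_rot: [3.139, 0.123, 0.002]
ft_force: [0.2, -0.1, -0.2]
grip_width: 0.319
```

>>> {"name": "move_arm", "arguments": {"dp": [[0, 0, -0.4], [0, 0, -1.2], [0, 0, -2.4], [0, 0, -3.4], [0, 0, -3.8]], "turn": [0, 0, 0, 0, 0], "jaw": [-0.2, -0.2, -0.2, -0.2, -0.2]}}

```text
time: 16.25
position: [0.5316, -0.1992, 0.368]
tool_rot: [3.137, 0.124, 0.009]
ft_force: [-0.2, -0.6, 0.2]
grip_width: 0.401
```

Run:
```python
from h import *
go([0,350,350])
c=cam("wrist"); im=snap("wrist")
for m in((45,-145,260),(-45,-145,260),(68,-115,235),(68,60,235)):
    u=proj(c,m2w(np.array(m)/1000))[0]; cv2.circle(im,tuple(int(v) for v in u),4,(255,255,0),1)
cv2.imwrite("pics/home.png",im[:,:,::-1])
```

```text
t 16.25 TCPm [  -1.3 -141.   368. ] toolx yaw-mach deg -0.01 F [-0.2 -0.6  0.2] w mm 34.9
units to [0, 350, 350] [  0.04 -16.37   0.55]
```

View pics/home.png

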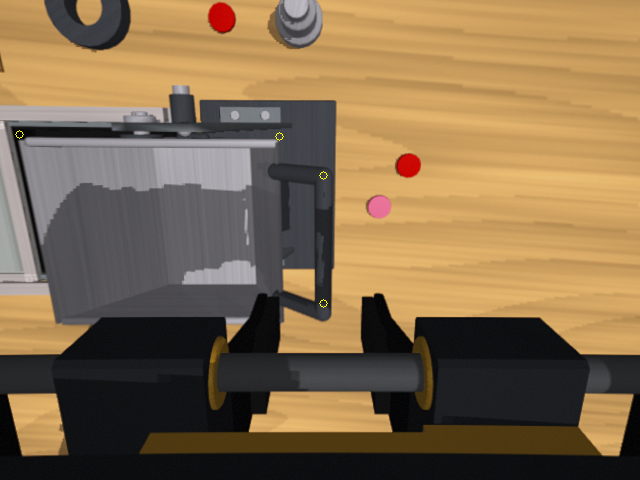

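The skip is empty and upright, with its bar on the predicted home marks at (323,175) and (323,303). Now I go behind the hatch handle with the fingers shut.

>>> {"name": "move_arm", "arguments": {"dp": [[0, -0.8, 0], [0, -2, 0], [0, -3.3, 0], [0, -4.6, 0], [0, -5.9, 0]], "turn": [0, 0, 0, 0, 0], "jaw": [-1, -1, -1, -1, -1]}}

```text
time: 16.8
position: [0.5156, -0.0212, 0.3623]
tool_rot: [-3.139, -0.124, 0.002]
ft_force: [0.9, 1.0, 0.1]
grip_width: 0.045
```

>>> {"name": "move_arm", "arguments": {"dp": [[0, -1.3, 0], [0, -2.6, 0], [0, -3.9, 0], [0, -5.2, 0], [0, -6.4, 0]], "turn": [0, 0, 0, 0, 0], "jaw": [-1, -1, -1, -1, -1]}}

```text
time: 17.3
position: [0.5003, 0.1706, 0.3625]
tool_rot: [3.139, 0.125, -0.002]
ft_force: [0.9, 0.1, -0.2]
grip_width: 0.004
```

>>> {"name": "move_arm", "arguments": {"dp": [[0, -1.3, 0], [0, -2.6, 0], [0, -3.8, 0], [0, -4.17, 0], [0, -4.17, 0]], "turn": [0, 0, 0, 0, 0], "jaw": [-1, -1, -1, -1, -1]}}

```text
time: 17.8
position: [0.4901, 0.2953, 0.3623]
tool_rot: [-3.139, -0.131, 0.003]
ft_force: [0.4, 0.0, -0.8]
grip_width: 0.006
```

Run:
```python
from h import *
go([0,352,138])
c=cam("wrist"); im=snap("wrist")
for q in ctrl.look_for("wrist","blank0"): print(np.round(q["rect"]).astype(int),round(q["confidence"],2))
for m in((45,317,150),(-45,317,150),(0,317,150)):
    u=proj(c,m2w(np.array(m)/1000))[0]; cv2.circle(im,tuple(int(v) for v in u),4,(255,255,0),1)
cv2.imwrite("pics/hat.png",im[:,:,::-1])
```

```text
t 17.80 TCPm [ -3.5 355.3 362.3] toolx yaw-mach deg 0.25 F [ 0.4  0.  -0.8] w mm 0.5
units to [0, 352, 138] [0.13 0.11 7.48]
[570 223  27  25] 0.98
[545 189  27  24] 0.94
[540 226  32  23] 0.85
[555 155  24  24] 0.63
```

View pics/hat.png

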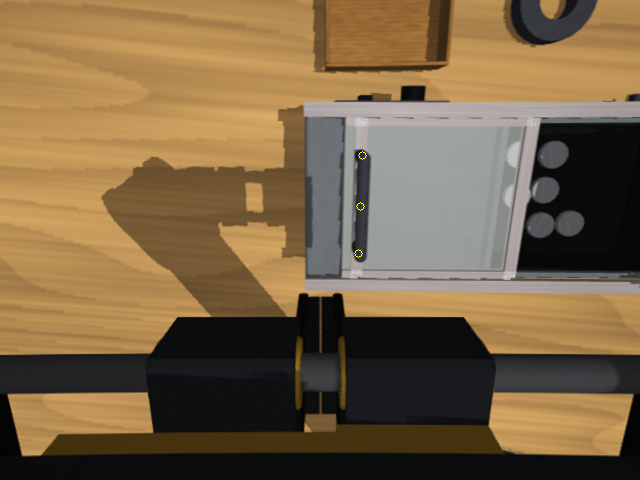

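The six blanks lie in the tub (two partly under the clear panel's edge) and the hatch bar sits on its marks at (361,156..254). Descending behind it.

>>> {"name": "move_arm", "arguments": {"dp": [[0.1, 0.05, 1.4], [0.1, 0.05, 2.9], [0.1, 0.05, 4.4], [0.1, 0.05, 5.9], [0.1, 0.05, 6.9]], "turn": [0, 0, 0, 0, 0], "jaw": [-1, -1, -1, -1, -1]}}

```text
time: 18.4
position: [0.4943, 0.2882, 0.1531]
tool_rot: [3.136, 0.117, -0.004]
ft_force: [1.0, -1.0, 0.8]
grip_width: 0.009
```

>>> {"name": "move_arm", "arguments": {"dp": [[0, 0, 0.3], [0, 0, 0.58], [0, 0, 0.58], [0, 0, 0.58]], "turn": [0, 0, 0, 0], "jaw": [-1, -1, -1, -1]}}

```text
time: 18.8
position: [0.4956, 0.2926, 0.1408]
tool_rot: [-3.138, -0.123, -0.004]
ft_force: [0.2, 0.2, -0.3]
grip_width: 0.003
```

```bash
python3 -c "
from h import *
go([0,336,138])"
```

```text
t 18.80 TCPm [  1.7 352.2 140.8] toolx yaw-mach deg -0.03 F [ 0.2  0.2 -0.3] w mm 0.2
units to [0, 336, 138] [-0.06  0.54  0.09]
```

>>> {"name": "move_arm", "arguments": {"dp": [[0, 0.4, 0], [0, 0.8, 0], [0, 1.3, 0], [0, 1.8, 0], [0, 2.3, 0]], "turn": [0, 0, 0, 0, 0], "jaw": [-1, -1, -1, -1, -1]}}

```text
time: 19.3
position: [0.5004, 0.2231, 0.1402]
tool_rot: [-3.138, -0.124, -0.003]
ft_force: [0.5, 3.0, 2.5]
grip_width: 0.01
```

>>> {"name": "move_arm", "arguments": {"dp": [[0, 0.5, 0], [0, 1.0, 0], [0, 1.5, 0], [0, 1.9, 0], [0, 2.2, 0]], "turn": [0, 0, 0, 0, 0], "jaw": [-1, -1, -1, -1, -1]}}

```text
time: 19.8
position: [0.5056, 0.1565, 0.1397]
tool_rot: [3.139, 0.122, 0.002]
ft_force: [0.5, 1.5, 1.6]
grip_width: 0.004
```

```bash
python3 -c "
from h import *
go([0,186,138])"
```

```text
t 19.80 TCPm [  0.9 215.7 139.7] toolx yaw-mach deg -0.07 F [0.5 1.5 1.6] w mm 0.4
units to [0, 186, 138] [-0.03  0.99  0.06]
```

>>> {"name": "move_arm", "arguments": {"dp": [[0, 0.2, 0], [0, 0.4, 0], [0, 0.6, 0], [0, 0.8, 0], [0, 1.0, 0]], "turn": [0, 0, 0, 0, 0], "jaw": [-1, -1, -1, -1, -1]}}

```text
time: 20.3
position: [0.5075, 0.1277, 0.1391]
tool_rot: [-3.139, -0.125, 0.0]
ft_force: [-0.1, 2.3, 1.9]
grip_width: 0.007
```

>>> {"name": "move_arm", "arguments": {"dp": [[0, 0.1, 0], [0, 0.2, 0], [0, 0.3, 0], [0, 0.3, 0]], "turn": [0, 0, 0, 0], "jaw": [-1, -1, -1, -1]}}

```text
time: 20.7
position: [0.5078, 0.1226, 0.1391]
tool_rot: [-3.134, -0.127, -0.001]
ft_force: [0.6, 8.8, -0.2]
grip_width: 0.008
```

```bash
python3 -c "
from h import *
st()"
```

```text
t 20.70 TCPm [  0.4 181.7 139.1] toolx yaw-mach deg 0.13 F [ 0.6  8.8 -0.2] w mm 0.7
```

Force has risen to 8.8 N at y = 182, so it is probably against the frame. One firmer push will confirm it.

>>> {"name": "move_arm", "arguments": {"dp": [[0, 0.15, 0], [0, 0.3, 0], [0, 0.3, 0]], "turn": [0, 0, 0], "jaw": [-1, -1, -1]}}

```text
time: 21.0
position: [0.5078, 0.1224, 0.1393]
tool_rot: [-3.122, -0.135, -0.002]
ft_force: [1.6, 23.9, -4.3]
grip_width: 0.002
```

>>> {"name": "move_arm", "arguments": {"dp": [[0, -0.5, 0], [0, -1.2, 0], [0, -1.4, -0.8], [0, -1.4, -2.0], [0, -1.4, -3.2]], "turn": [0, 0, 0, 0, 0], "jaw": [-1, -1, -1, -1, -1]}}

```text
time: 21.5
position: [0.5046, 0.1512, 0.2353]
tool_rot: [3.138, 0.125, -0.004]
ft_force: [-0.2, 0.1, 0.7]
grip_width: 0.007
```

>>> {"name": "move_arm", "arguments": {"dp": [[0, -0.6, -1.2], [0, -1.6, -2.4], [0, -2.8, -3.4], [0, -3.6, -3.8], [0, -3.6, -3.8]], "turn": [0, 0, 0, 0, 0], "jaw": [-1, -1, -1, -1, -1]}}

```text
time: 22.0
position: [0.4959, 0.2637, 0.351]
tool_rot: [-3.136, -0.134, -0.003]
ft_force: [-0.1, 0.3, 0.1]
grip_width: 0.007
```

Run:
```python
from h import *
st()
c=cam("wrist"); im=snap("wrist"); T=cam("top"); t=snap("top")
for q in ctrl.look_for("wrist","blank0"): print(np.round(q["rect"]).astype(int),round(q["confidence"],2),(w2m(atz(c,q["rect"][:2],.05))*1000).round())
for m in((45,161,150),(-45,161,150),(82,-4,116),(-82,-4,116),(45,-145,260),(-45,-145,260)):
    for C,I in((c,im),(T,t)):
        u=proj(C,m2w(np.array(m)/1000))[0]; cv2.circle(I,tuple(int(v) for v in u),3,(255,255,0),1)
v=np.vstack([cv2.resize(im[60:300,300:640],(780,551))])
t=cv2.resize(t[180:380,120:470],(700,400))
cv2.imwrite("pics/fin.png",v[:,:,::-1]); cv2.imwrite("pics/fint.png",t[:,:,::-1])
```

```text
t 22.00 TCPm [-3.000e-01  3.233e+02  3.510e+02] toolx yaw-mach deg 0.38 F [-0.1  0.3  0.1] w mm 0.6
```

View pics/fin.png

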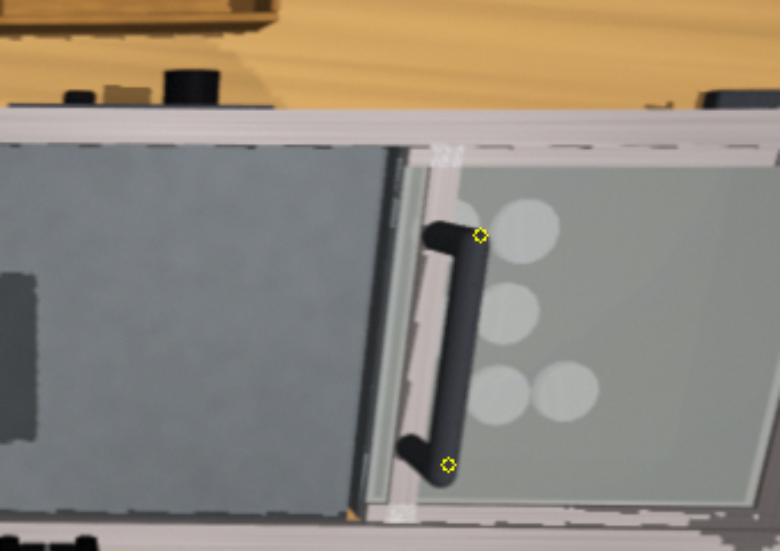

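View pics/fint.png

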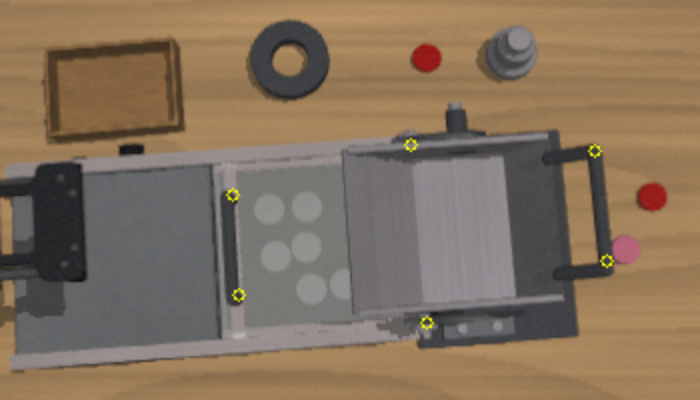

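```bash
python3 -c "
from h import *
st(); print(ctrl.close_job())"
```

```text
t 22.15 TCPm [  0.5 317.3 348. ] toolx yaw-mach deg -0.06 F [-0.2  0.2 -0.3] w mm 0.3
the job is handed in; nothing more can be done
None
```

The job is done and handed in at 22.15 s of the 70 s allowed; the hand-in reports no verdict, so what follows is my own measurement.

- **Tipping:** I gripped the skip's bar lightly and led it over to its stop, 2.11 rad by the grip position. I then released it for over 1 s, and the wrist camera showed all six blanks in the tub.
- **Bringing it back:** I gripped the bar again and eased it back at about 0.5 rad/s until it was home, at about 0.00 rad and pressed on its rest. After release the bar was where the upright position predicts, and the hatch was still open.
- **Closing the hatch:** I pushed it shut with the fingers closed. Pushing harder, up to 24 N, moved it only 0.2 mm, so it is against the frame.

The last pictures show the skip upright and empty and six blanks under the clear panel, with the force reading near zero. The die, punch, carton and the red and pink discs look undisturbed by eye; I did not measure them.

Two checks did not fully agree:
- **Hatch edge:** the shut handle puts the leading edge at about y = -4 mm, where the tub's frame starts at about -2 mm. That is within the few-mm error of the camera fit, so I relied on the hard stop.
- **Blank detector:** it found no blanks through the closed panel, so the final count of six is by eye.

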